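Walk the heating block round to its fence

TASK

The aluminium tube block on the bench stands roughly end-on to the steel locating fence. Push its alternate corners with the fingers to walk it round, without lifting or tipping it, until a long side faces the fence; square it up before it meets the fence, push it home so that this side sits flush against the fence and within the fence's length, then take the hand away. Leave the bottle, jar and beaker alone.

Things in the scene. Friction and masses are not known exactly. Their poses are not given: they have to be found in the camera images.
- block: Bare aluminium box, 90 mm (its x) by 140 mm (its y, the long way) by 50 mm high, 15 dark wells drawn on top (flat). 0.8 to 1.3 kg, slides with moderate friction. Origin: centre of its underside. Its long sides face its own +x and -x; either may go to the fence. Starts with its long axis 60 to 90 degrees off parallel with the fence, either way, 60 mm or more clear of it.
- fence: Steel bar fixed to the bench, 16 mm thick (its x), 340 mm long (its y), 34 mm high, red stripe round its upper part, two small feet behind (to 47 mm behind its centre). Origin: centre of the bar's underside. The working face looks along its own -x, to the robot's side. Its place and its angle (up to 14 degrees) vary.
- fence_face (a point): Middle of the fence's working face (8 mm in front of the bar's centre, 17 mm above the bench); axes as fence. With the block flush, the block's centre is 45 mm in front of this point (at x = -45 mm in these axes).
- bottle: Clear reagent bottle with blue cap, 66 mm across, 150 mm high, standing to the robot's left of the work; not to be disturbed. Origin: centre of its underside.
- jar: Amber jar with white lid, 52 mm across, 70 mm high, standing to the right of the work; not to be disturbed. Origin: centre of its underside.
- beaker: White ceramic beaker, 60 mm across the mouth, 75 mm high, standing to the right, further off than the jar; not to be disturbed. Origin: centre of its underside.
Not all that is in view belongs to the job. Leave any pink, red or turquoise look-alike of the block alone.

How it is judged (in metres and radians):
At the end, for the whole second after the job is handed in: Block flat and at rest, a long side flush to the fence: parallel within 0.06 rad, gap at its middle at most 6 mm, centre within 102 mm of the fence's middle along it (ends at most 2 mm beyond the fence's). Bottle, jar and beaker within 20 mm of where they stood (angle between the x axis of block and the x axis of fence, either way round below 0.06 rad and x of block in the frame of fence_face between -0.051 and -0.04 m and y of block in the frame of fence_face between -0.102 and 0.102 m and angle between block's own z axis and vertical below 0.05 rad and height (world z) of block below 0.004 m and linear speed of block below 0.01 m/s and distance of each of bottle, jar, beaker from where it was at the start of the episode below 0.02 m); the robot touches nothing.
It fails at once if the block is lifted off the bench (its underside centre more than 10 mm up) (height (world z) of block above 0.01 m).
It fails at once if the block is tipped by more than 9 degrees (angle between block's own z axis and vertical above 0.16 rad).
It fails at once if the block strikes the fence while its long side is more than 14 degrees askew to it (contact force between block and fence above 0.5 N and angle between the x axis of block and the x axis of fence, either way round above 0.25 rad).
It fails at once if the bottle, jar or beaker is shoved by more than 20 mm or knocked over (distance of any of bottle, jar, beaker from where it was at the start of the episode above 0.02 m or angle between any of bottle, jar, beaker's own z axis and vertical above 0.3 rad).
It also fails if it takes over 69 s, if anything falls off the work surface, if the arm or the gripper's body presses on something with over 40 N, if the wrist force passes 120 N, or if a joint passes its speed limit or range.

ROBOT

A 6-joint arm with a two-finger parallel gripper is mounted at the origin on the work surface. World frame = base frame: x ahead of the robot, y to its left, z up, the work surface at z = 0. Lengths are in mm, angles in rad, forces in N, time in s.
With the tool pointing down it reaches from about 350 to 775 mm from the base axis. Payload 7.3 kg.
Tool frame: the origin (TCP) lies at the centre of the arm's flange, where the gripper is bolted on; the fingertips stand 178 mm ahead of it and the grasp point (between the pads) lies 159 mm ahead of it; z points along the fingers, y is the direction in which the jaws open and shut (so a half turn about z gives the same grasp; the last joint's range is limited). The gripper opens to 92 mm and grips with 3 to 60 N. Pads are 19 mm wide; open, the fingers measure 130 mm over their backs; the gripper's body (75 mm by 190 mm) begins 47 mm behind the grasp point.
Start: joints at [1.029, 0.342, 1.524, -0, 1.275, -0.146], TCP at [202.391, 484.423, 404.741] pointing down, gripper open.
Joint ranges: [-2.53, 2.53], [-0.77, 2.02], [0.04, 2.7], [-1, 4.14], [0.28, 2.66], [-3.11, 3.11]. Speed limits (rad/s): [2.57, 2.57, 3.14, 3.14, 3.14, 3.14].

INTERFACE

Orientations are given as [roll, pitch, yaw] about the fixed x, y, z axes, in that order (R = Rz(yaw) Ry(pitch) Rx(roll)).
In Python, from plant import status, viewer, ticket gives the robot as it stands.
- The arm moves only by the tool play_rows, never from a script. Its argument "commands" is a list of rows, each an object with "offset": the shift along the tool's x, y, z in m, a list of three; "twist": the turn about the tool's z in degrees. A call has 1 to 5 rows; each row shifts and turns the commanded pose from where the row before left it, along the tool's axes as they then stand; what a row does not reach is not made up. A row lasts 1/10 s, in which the tool goes at most 50 mm and 8.59 degrees, less where a joint would pass 70% of its speed; a pose out of reach is approached as far as the arm can. A call with a gripper value outside its range is refused whole. "jaw" is the closure in counts, from 0 (fully open) to 255 (shut), set as the call begins (left out, the last holds). The fingers move at their own pace and stop on an object; the grip force is fixed at half the most. Time passes only in rows, so rows that do not move let the fingers close. It gives the time, the measured TCP pose, the force and the opening at its end, in the units of the state.
- status.get_obs(): the state, without advancing time (a new reading comes with each control period).
- viewer.capture(name): name is "scene" or "top" or "wrist"; returns the picture (420x560x3 uint8, red, green, blue); there is no depth.
- viewer.camera_params(name): a dict with "fov_y" (degrees; the focal length in pixels is half the picture's height over the tangent of half this angle, whatever the lens; pixels are square), "cx", "cy" (the principal point, pixels), "D" ([k1, k2, p1, p2, k3] as OpenCV has them; the pictures are not rectified), "rvec" (rotation vector, rad) and "tvec" (3), from world to camera coordinates, as OpenCV has them; the wrist camera has in their place "T_tool_cam" (4x4, takes a point from camera to tool coordinates, whose origin is the TCP and whose axes are the flange's). Camera axes: x right, y down, z forward; pixel columns grow to the right and rows downward; lengths in mm; the calibration is good to about 2 mm. A picture is of the moment at which its call begins: read the wrist's pose just before it. camera_params takes no time and is no camera call.
- ticket.close_job(): hands the job in, once; it reports no verdict.
The state is a dict: "time": time; "joint_positions": joint angles; "dq": joint speeds; "tau": joint torques, N m; "tool_pos": TCP position; "tcp_rot": TCP orientation; "contact_force": force on the tool from outside, world axes, zero at the start; "moment": the same for the moment, N m; "grip_width": finger opening in mm.
Only numpy, scipy, OpenCV 4.12 (cv2) and the standard library are available. Lean on these libraries where they do the work, as an engineer would, in place of code of your own. Each camera call takes 0.05 s, during which the arm holds its last target.

## Working session

There is one attempt and no reset: what is moved stays moved. The work goes in short steps, Python scripts to look and compute and a tool call to move; the robot and the scene stay as the last step left them, time stands still between calls to the robot, and variables do not carry over. Pictures are saved under pics/ and viewed, and the job is handed in when it is done.

Besides the shell and the picture viewer there is one more tool, called by a JSON object that holds its "api" and its "payload". play_rows: Moves the arm, as the interface text tells. Its arguments: {"type":"object","properties":{"commands":{"type":"array"},"jaw":{"type":"number"}},"required":["commands"]}

```bash
ls; mkdir -p pics; python3 - <<'E'
from plant import status, viewer
import cv2
print(status.get_obs())
for n in ("scene","top"):
    cv2.imwrite(f"pics/{n}0.png",viewer.capture(n)[:,:,::-1]); print(viewer.camera_params(n))
print(viewer.camera_params("wrist"))
E
```

```text
pics
{'time': 0.0, 'joint_positions': array([ 1.02900570e+00,  3.42721820e-01,  1.52500450e+00,  1.60921363e-05,
        1.27538168e+00, -1.45982266e-01]), 'dq': array([ 1.71849315e-03,  4.82979773e-04,  1.36776836e-03, -3.64376899e-04,
        8.86087914e-05, -6.84244817e-04]), 'tau': array([ 2.33612918e-03, -4.31233513e+01, -2.44222963e+01,  7.19628436e-02,
        5.58283541e-02, -1.15244920e-04]), 'tool_pos': array([202.31746873, 484.31086515, 404.04959003]), 'tcp_rot': array([-3.14009567e+00, -2.35652206e-04,  2.74577942e+00]), 'contact_force': array([ 0.35188226, -0.47493972,  0.72595179]), 'moment': array([-0.03673101,  0.00905373, -0.02923528]), 'grip_width': 91.73990885633773}
{'fov_y': 50.575792353671844, 'cx': 279.2998996463272, 'cy': 218.8416657647053, 'D': array([-0.07503675,  0.        ,  0.        ,  0.        ,  0.        ]), 'rvec': array([ 0.63150856,  2.68125257, -1.07507965]), 'tvec': array([ 471.5048611 , -140.69440194, 1191.23593732])}
{'fov_y': 50.61124957612962, 'cx': 277.22259028346303, 'cy': 208.03691619068812, 'D': array([-0.09657686,  0.        ,  0.        ,  0.        ,  0.        ]), 'rvec': array([ 2.16693948, -2.05365382,  0.22339652]), 'tvec': array([-48.86462827, 537.19664741, 814.7214646 ])}
{'fov_y': 63.420169813061, 'cx': 282.04510321717464, 'cy': 218.5500278539207, 'D': array([-0.02915418,  0.        ,  0.        ,  0.        ,  0.        ]), 'T_tool_cam': array([[ 7.10145818e-04, -9.67271290e-01, -2.53743468e-01,
         6.83548984e+01],
       [ 9.99999503e-01,  8.64591664e-04, -4.97152619e-04,
        -1.23161680e+00],
       [ 7.00265942e-04, -2.53742988e-01,  9.67271423e-01,
         1.94447671e+01],
       [ 0.00000000e+00,  0.00000000e+00,  0.00000000e+00,
         1.00000000e+00]])}
```

View pics/top0.png

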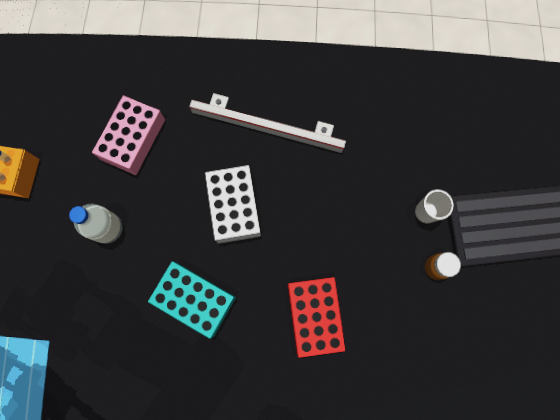

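View pics/scene0.png

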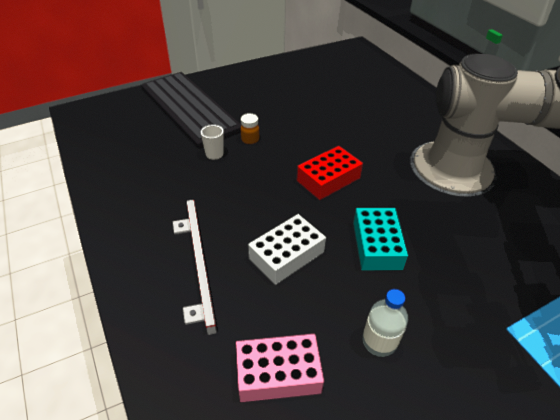

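The top view shows these candidates: the bare aluminium block at (233,203), with look-alikes in pink (130,133), turquoise (191,299) and red (317,317), and an orange box at (15,172). By the description the target is the grey one at (233,203). The fence runs from (190,104) to (345,147), with its feet on the far side.

```bash
cat > h.py <<'E'
import numpy as np, cv2
from plant import status, viewer
def KD(p):
    f=210/np.tan(np.radians(p['fov_y']/2)); return np.array([[f,0,p['cx']],[0,f,p['cy']],[0,0,1.]]),np.array(p['D'],float)
def pose(n,obs=None):
    p=viewer.camera_params(n)
    if n!='wrist':
        R=cv2.Rodrigues(np.array(p['rvec']))[0]; t=np.array(p['tvec']); return R.T,-R.T@t
    from scipy.spatial.transform import Rotation as Ro
    T=np.eye(4);T[:3,:3]=Ro.from_euler('xyz',obs['tcp_rot']).as_matrix();T[:3,3]=obs['tool_pos'];T=T@p['T_tool_cam'];return T[:3,:3],T[:3,3]
def rays(n,px,obs=None):
    K,D=KD(viewer.camera_params(n)); u=cv2.undistortPoints(np.array(px,float).reshape(-1,1,2),K,D)[:,0]
    R,c=pose(n,obs); return c,(R@np.c_[u,np.ones(len(u))].T).T
def cast(n,px,z,obs=None):
    c,d=rays(n,px,obs); return c+d*((z-c[2])/d[:,2])[:,None]
def tri(n1,p1,n2,p2):
    c1,d1=rays(n1,[p1]);c2,d2=rays(n2,[p2]);d1=d1[0];d2=d2[0]
    s=np.linalg.lstsq(np.c_[d1,-d2],c2-c1,rcond=None)[0]; a=c1+s[0]*d1;b=c2+s[1]*d2
    return (a+b)/2,np.linalg.norm(a-b)
def proj(n,P):
    p=viewer.camera_params(n);K,D=KD(p);return cv2.projectPoints(np.array(P,float).reshape(-1,1,3),np.array(p['rvec']),np.array(p['tvec']),K,D)[0][:,0]
E
python3 - <<'E'
from h import *
ims={n:cv2.imread(f"pics/{n}0.png") for n in("top","scene")}
t=ims["top"][80:260,170:360]; cv2.imwrite("pics/ct.png",cv2.resize(t,None,fx=3,fy=3,interpolation=cv2.INTER_CUBIC))
t=ims["scene"][180:350,160:350]; cv2.imwrite("pics/cs.png",cv2.resize(t,None,fx=3,fy=3,interpolation=cv2.INTER_CUBIC))
E
```

```text
(no output)
```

View pics/ct.png

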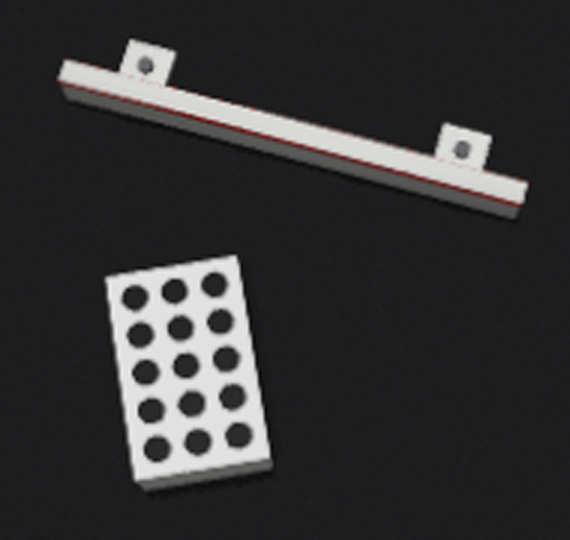

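View pics/cs.png

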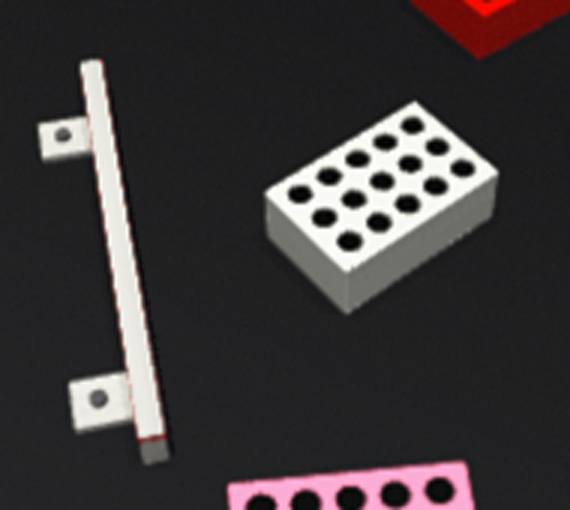

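The crops confirm the choice: a plain aluminium block with 15 wells, and the fence's working face (red stripe) towards it. Next I'll measure both, with two-view heights.

```bash
cat >> h.py <<'E'
def white(im,thr=185):
    hsv=cv2.cvtColor(im,cv2.COLOR_BGR2HSV); return ((hsv[...,2]>thr)&(hsv[...,1]<40)).astype(np.uint8)
def quad(im,near,thr=185,rng=(1500,6000)):
    best=None
    for c in cv2.findContours(white(im,thr),cv2.RETR_EXTERNAL,cv2.CHAIN_APPROX_NONE)[0]:
        if rng[0]<cv2.contourArea(c)<rng[1]:
            d=np.hypot(*(np.array(cv2.minAreaRect(c)[0])-near))
            if best is None or d<best[0]: best=(d,c)
    return best[1][:,0].astype(float) if best else None
def blk(im,near,n="top",z=50,obs=None,thr=185):
    c=quad(im,near,thr); 
    if c is None: return None
    w=cast(n,c,z,obs)[:,:2].astype(np.float32); (cx,cy),(a,b),ang=cv2.minAreaRect(w)
    bx=cv2.boxPoints(((cx,cy),(a,b),ang))
    e=[bx[1]-bx[0],bx[2]-bx[1]]; e=e[0] if np.linalg.norm(e[0])>np.linalg.norm(e[1]) else e[1]
    return (cx,cy),sorted((a,b)),np.degrees(np.arctan2(e[1],e[0]))%180,bx
E
python3 - <<'E'
from h import *
ims={n:cv2.imread(f"pics/{n}0.png") for n in("top","scene")}
for n,near in(("top",(233,203)),("scene",(287,245))):
    r=blk(ims[n],near,n); print(n,[np.round(x,1).tolist() for x in r])
# fence: front top edge
for n,near in(("top",(267,125)),("scene",(200,265))):
    c=quad(ims[n],near,150,(600,4000)); w=cast(n,c,34)[:,:2]
    print(n,'rect',cv2.minAreaRect(w.astype(np.float32)))
    d=np.array([w[np.argmin(w[:,1])],w[np.argmax(w[:,1])]]);print(d.round(1))
# triangulated
for a,b in(((170+237/3,80+255/3),(160+267/3,180+192/3)),((170+107/3,80+277/3),(160+348/3,180+268/3)),((170+270/3,80+460/3),(160+415/3,180+102/3)),((170+66/3,80+60/3),(160+140/3,180+437/3)),((170+527/3,80+183/3),(160+82/3,180+61/3)),((170+146/3,80+65/3),(160+97/3,180+399/3)),((170+462/3,80+149/3),(160+63/3,180+135/3))):
    P,e=tri("top",a,"scene",b);print(P.round(1),round(e,1))
E
```

```text
top [[548.1, 70.6], [88.5, 138.0], 12.899999618530273, [[471.0, 98.4000015258789], [490.70001220703125, 12.100000381469727], [625.2000122070312, 42.900001525878906], [605.4000244140625, 129.1999969482422]]]
scene [[547.7, 72.9], [89.5, 140.1], 13.300000190734863, [[469.29998779296875, 100.4000015258789], [489.79998779296875, 13.300000190734863], [626.2000122070312, 45.400001525878906], [605.7000122070312, 132.5]]]
top rect ((739.2927856445312, 9.386566162109375), (339.49859619140625, 43.865299224853516), 77.1394271850586)
[[ 692.7 -154. ]
 [ 760.9  178.4]]
scene rect ((743.1928100585938, 10.022491455078125), (340.5065002441406, 52.6943359375), 77.2356948852539)
[[ 689.2 -152.3]
 [ 757.   181.5]]
[624.6  43.3  48.3] 5.0
[604.1 129.3  50.4] 4.6
[488.   11.6  47.1] 1.6
[769.9 176.6  31.3] 3.9
[ 693.9 -154.6   33.6] 2.7
[781.8 122.7   4.9] 2.5
[ 727.7 -111.2    6.4] 2.6
```

```bash
python3 - <<'E'
from h import *
im=cv2.imread("pics/top0.png")
# fence front top edge: for each column the lowest white pixel -> line
m=white(im,150); pts=[]
for u in range(198,340):
    v=np.where(m[90:160,u])[0]+90
    if len(v): pts.append((u,v.max()+.5))
w=cast("top",pts,34)[:,:2]
vx,vy,x0,y0=cv2.fitLine(w.astype(np.float32),cv2.DIST_HUBER,0,.01,.01).ravel()
print("top front edge",np.degrees(np.arctan2(vy,vx)),x0,y0)
im=cv2.imread("pics/scene0.png"); m=white(im,150); pts=[]
for r in range(205,322):
    v=np.where(m[r,180:225])[0]+180
    if len(v): pts.append((v.max()+.5,r))
w=cast("scene",pts,34)[:,:2]
vx,vy,x0,y0=cv2.fitLine(w.astype(np.float32),cv2.DIST_HUBER,0,.01,.01).ravel()
print("scene",np.degrees(np.arctan2(vy,vx)),x0,y0)
print(tri("top",(170+66/3,80+60/3),"scene",(160+140/3,180+437/3)))
# others
print("jar",tri("top",(448,264.5),"scene",(250,120)),"beaker",tri("top",(439,205),"scene",(212,129)),"bottle cap",tri("top",(78,214),"scene",(396,296)))
E
```

```text
top front edge 77.02298 716.80695 8.356611
scene 77.29112 722.0745 34.47868
(array([769.88849384, 176.63731287,  31.28384236]), np.float64(3.8743215405454645))
jar (array([ 442.78577737, -354.09931188,   63.24836283]), np.float64(3.557441712772513)) beaker (array([ 557.77011016, -333.86559712,   80.01726902]), np.float64(1.3744036217623123)) bottle cap (array([487.48990165, 333.48046935, 149.82309196]), np.float64(4.731537794761562))
```

Fence face: mid ≈ (717.5, 13), line at 77.15°. The two views agree to about 1 mm. Block: centre ≈ (548, 72), long axis at 13°, size and 50 mm height check out. It must turn +64°. The bottle is at (487,333), the jar at (443,-354) and the beaker at (558,-334), all clear of the work. With tool yaw at 167.15° the tool axes match the fence axes (tool x = -fence x, tool y = fence y).

```bash
cat >> h.py <<'E'
A=np.radians(-12.85); F=np.array([717.5,13.]); Rf=np.array([[np.cos(A),-np.sin(A)],[np.sin(A),np.cos(A)]])
def tof(p): return (np.array(p)-F)@Rf
def st():
    o=status.get_obs(); print('t',round(o['time'],2),'fence xy',tof(o['tool_pos'][:2]).round(1),'z',o['tool_pos'][2].round(1),'yaw',np.degrees(o['tcp_rot'][2]).round(2),'F',o['contact_force'].round(1),'grip',round(o['grip_width'],1)); return o
def look(name,near=None,view='top'):
    o=st(); im=viewer.capture(view)[:,:,::-1].copy(); cv2.imwrite(f'pics/{name}.png',im); return o,im
def bl(im,C,n='top'):
    # C guess in fence frame
    w=F+Rf@np.array(C,float); near=proj(n,[[*w,50]])[0]; r=blk(im,near,n)
    if r is None: print('no block'); return
    print(n,'block fence xy',tof(r[0]).round(1),'size',np.round(r[1],1),'long axis in fence frame',round((r[2]+12.85)%180,1))
E
python3 -c "
from h import *
st(); bl(cv2.imread('pics/top0.png'),(-178,19))"
```

```text
t 0.1 fence xy [-607.1  345. ] z 404.1 yaw 157.32 F [-0.   0.6 -0.6] grip 91.5
top block fence xy [-178.    18.5] size [ 88.5 138. ] long axis in fence frame 25.8
```

{"api": "play_rows", "payload": {"commands": [{"offset": [0,0,0],"twist": -4.9},{"offset": [0,0,0],"twist": -4.9},{"offset": [-0.037,-0.027,0],"twist": 0},{"offset": [-0.037,-0.027,0],"twist": 0},{"offset": [-0.037,-0.027,0],"twist": 0}], "jaw": 255}}

```text
time: 0.6
tool_pos: [293.0, 379.6, 404.3]
tcp_rot: [-3.141, -0.0, 2.918]
contact_force: [1.4, 0.6, 0.4]
grip_width: 56.5
```

{"api": "play_rows", "payload": {"commands": [{"offset": [-0.037,-0.027,0],"twist": 0},{"offset": [-0.037,-0.027,0],"twist": 0},{"offset": [-0.037,-0.027,0],"twist": 0},{"offset": [-0.037,-0.027,0],"twist": 0},{"offset": [-0.037,-0.027,0],"twist": 0}]}}

```text
time: 1.1
tool_pos: [443.7, 206.2, 404.5]
tcp_rot: [-3.142, -0.0, 2.917]
contact_force: [0.9, 1.2, 0.5]
grip_width: 15.8
```

{"api": "play_rows", "payload": {"commands": [{"offset": [-0.037,-0.027,0],"twist": 0},{"offset": [-0.037,-0.027,0],"twist": 0},{"offset": [-0.037,-0.027,0],"twist": 0},{"offset": [-0.037,-0.027,0],"twist": 0},{"offset": [-0.037,-0.027,0],"twist": 0}]}}

```text
time: 1.6
tool_pos: [594.0, 33.4, 404.3]
tcp_rot: [3.141, -0.001, 2.917]
contact_force: [0.8, 0.3, 0.1]
grip_width: 0.7
```

```bash
python3 -c "
from h import *
st()"
```

```text
t 1.6 fence xy [-124.9   -7.6] z 404.3 yaw 167.11 F [0.8 0.3 0.1] grip 0.7
```

{"api": "play_rows", "payload": {"commands": [{"offset": [-0.033,-0.03,0],"twist": 0},{"offset": [0,0,0.04],"twist": 0},{"offset": [0,0,0.04],"twist": 0},{"offset": [0,0,0.04],"twist": 0},{"offset": [0,0,0.03],"twist": 0}]}}

```text
time: 2.1
tool_pos: [617.8, -1.7, 251.6]
tcp_rot: [-3.141, -0.004, 2.916]
contact_force: [-0.5, 0.5, -0.3]
grip_width: 0.4
```

```bash
python3 -c "
from h import *
o,im=look('a1'); bl(im,(-178,19))
s=viewer.capture('scene')[:,:,::-1]; cv2.imwrite('pics/a1b.png',np.hstack([im[60:300,120:400],s[130:370,120:400]]))"
```

```text
t 2.1 fence xy [-94.  -36.5] z 251.6 yaw 167.1 F [-0.5  0.5 -0.3] grip 0.4
no block
```

View pics/a1b.png

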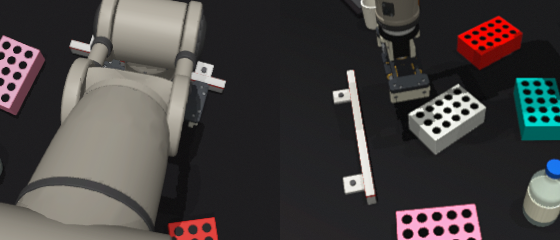

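The top view is blocked by the arm. The scene view shows the closed fingers just off the block's far right corner, so I'll track with the scene view.

{"api": "play_rows", "payload": {"commands": [{"offset": [0,0,0.03],"twist": 0},{"offset": [0,0,0.027],"twist": 0},{"offset": [0,0,0],"twist": 0},{"offset": [0.0045,0.009,0],"twist": 0},{"offset": [0.0045,0.009,0],"twist": 0}]}}

```text
time: 2.7
tool_pos: [614.4, 18.6, 200.1]
tcp_rot: [3.141, 0.003, 2.916]
contact_force: [0.3, -0.4, -0.2]
grip_width: 0.1
```

{"api": "play_rows", "payload": {"commands": [{"offset": [0.0045,0.009,0],"twist": 0},{"offset": [0.0045,0.009,0],"twist": 0},{"offset": [0.005,0.009,0],"twist": 0},{"offset": [0.005,0.009,0],"twist": 0},{"offset": [0,0,0],"twist": 0}]}}

```text
time: 3.2
tool_pos: [603.8, 58.9, 199.6]
tcp_rot: [3.141, 0.004, 2.919]
contact_force: [0.2, -0.9, 0.6]
grip_width: 0.4
```

```bash
python3 -c "
from h import *
o,im=look('a2',view='scene'); bl(im,(-185,30),'scene')
cv2.imwrite('pics/a2c.png',cv2.resize(im[170:320,170:370],None,fx=3,fy=3))"
```

```text
t 3.2 fence xy [-121.1   19.5] z 199.6 yaw 167.22 F [ 0.2 -0.9  0.6] grip 0.4
no block
```

View pics/a2c.png

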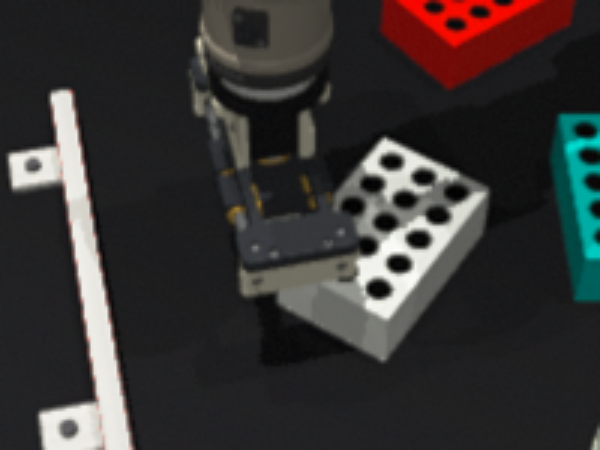

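```bash
python3 -c "
from h import *
g=lambda *a:tof(cast('scene',[(170+x/3,170+y/3) for x,y in a],50)[:,:2])
w=g((385,320),(490,188),(387,138)); print(w.round(1)); d=w[0]-w[1]; print(np.linalg.norm(d),np.degrees(np.arctan2(d[1],d[0])), (w[0]+w[2])/2)"
```

```text
[[-176.8  116.7]
 [-281.3   22. ]
 [-223.   -42.9]]
140.974501261228 42.19206475008869 [-199.94223432   36.86338532]
```

```bash
python3 -c "
from h import *
im=cv2.imread('pics/top0.png'); h=cv2.cvtColor(im,cv2.COLOR_BGR2HSV)
for nm,lo,hi in (('turq',80,95),('pink',160,178),('red',0,6)):
    m=cv2.inRange(h,(lo,60,120),(hi,255,255)); cs=[c for c in cv2.findContours(m,0,1)[0] if cv2.contourArea(c)>1000]
    for c in cs: print(nm,tof(cv2.boxPoints(cv2.minAreaRect(cast('top',c[:,0],50)[:,:2].astype(np.float32)))).round().tolist())
"
```

```text
turq [[-441.0, -18.0], [-354.0, -39.0], [-322.0, 97.0], [-409.0, 118.0]]
pink [[-171.0, 240.0], [-30.0, 222.0], [-19.0, 313.0], [-159.0, 331.0]]
red [[-429.0, -186.0], [-393.0, -269.0], [-265.0, -214.0], [-301.0, -130.0]]
```

Rotated 16° so far (long axis at 42°, centre (-200,37) in the fence frame). Now I'll switch to the alternate (near) corner, lifting over the block.

{"api": "play_rows", "payload": {"commands": [{"offset": [-0.009,-0.018,0],"twist": 0},{"offset": [0,0,-0.045],"twist": 0},{"offset": [0,0,-0.045],"twist": 0},{"offset": [0,0,0],"twist": 0},{"offset": [0.036,0.014,0],"twist": 0}]}}

```text
time: 3.75
tool_pos: [578.0, 57.9, 289.5]
tcp_rot: [3.141, 0.007, 2.914]
contact_force: [0.0, 0.5, -0.9]
grip_width: 0.8
```

{"api": "play_rows", "payload": {"commands": [{"offset": [0.036,0.014,0],"twist": 0},{"offset": [0.036,0.014,0],"twist": 0},{"offset": [0.036,0.014,0],"twist": 0},{"offset": [0.036,0.014,0],"twist": 0},{"offset": [0,0,0],"twist": 0}]}}

```text
time: 4.25
tool_pos: [444.2, 148.0, 287.4]
tcp_rot: [-3.141, -0.005, 2.92]
contact_force: [-0.5, -0.2, 0.6]
grip_width: 0.4
```

```bash
python3 -c "
from h import *
o,im=look('a3',view='scene'); bl(im,(-200,37),'scene')
cv2.imwrite('pics/a3c.png',cv2.resize(im[130:320,170:430],None,fx=3,fy=3))"
```

```text
t 4.25 fence xy [-296.4   70.8] z 287.4 yaw 167.3 F [-0.5 -0.2  0.6] grip 0.4
scene block fence xy [-198.7   35.8] size [ 88.8 140. ] long axis in fence frame 42.6
```

View pics/a3c.png

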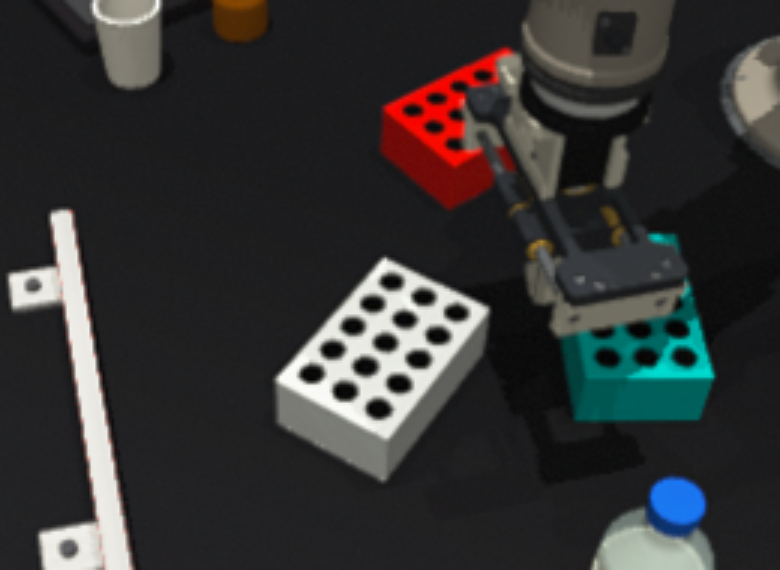

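```bash
python3 -c "
from h import *
o=st(); x,y,z=o['tool_pos']
P=[[x,y,z-178],[x,y,z-112]]
for a in(-9.5,9.5):
  for b in(-19,19):
    w=Rf@[a,b]; P.append([x+w[0],y+w[1],z-178])
print(((proj('scene',P)-[170,130])*3).round())
im=viewer.capture('wrist')[:,:,::-1]; cv2.imwrite('pics/w3.png',im)"
```

```text
t 4.3 fence xy [-294.1   70.5] z 287.8 yaw 167.28 F [ 0.6 -0.5  0.2] grip 0.6
[[541. 297.]
 [555. 226.]
 [545. 274.]
 [565. 315.]
 [518. 279.]
 [538. 320.]]
```

View pics/w3.png

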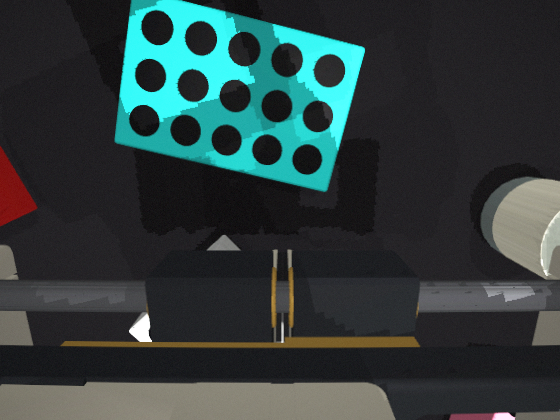

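The plate is the end of the gripper body; the fingers below it project at crop (541,297), between the two blocks and clear of both. I'll descend and push the near corner.

{"api": "play_rows", "payload": {"commands": [{"offset": [0,0,0.045],"twist": 0},{"offset": [0,0,0.045],"twist": 0},{"offset": [0,0,0],"twist": 0},{"offset": [-0.007,-0.007,0],"twist": 0},{"offset": [-0.007,-0.007,0],"twist": 0}]}}

```text
time: 4.85
tool_pos: [460.4, 128.6, 199.7]
tcp_rot: [3.14, 0.004, 2.917]
contact_force: [0.2, 1.1, 0.5]
grip_width: 0.2
```

{"api": "play_rows", "payload": {"commands": [{"offset": [-0.007,-0.007,0],"twist": 0},{"offset": [-0.007,-0.007,0],"twist": 0},{"offset": [-0.0075,-0.0065,0],"twist": 0},{"offset": [-0.0075,-0.0065,0],"twist": 0},{"offset": [0,0,0],"twist": 0}]}}

```text
time: 5.35
tool_pos: [481.3, 95.3, 199.4]
tcp_rot: [3.141, 0.001, 2.915]
contact_force: [-3.8, 1.4, 0.7]
grip_width: -0.1
```

```bash
python3 -c "
from h import *
o,im=look('a4',view='scene'); bl(im,(-185,30),'scene')
cv2.imwrite('pics/a4c.png',cv2.resize(im[170:320,170:370],None,fx=3,fy=3))"
```

```text
t 5.35 fence xy [-248.6   27.7] z 199.4 yaw 167.03 F [-3.8  1.4  0.7] grip -0.1
scene block fence xy [-175.5   27.1] size [ 89.4 140.3] long axis in fence frame 59.2
```

View pics/a4c.png

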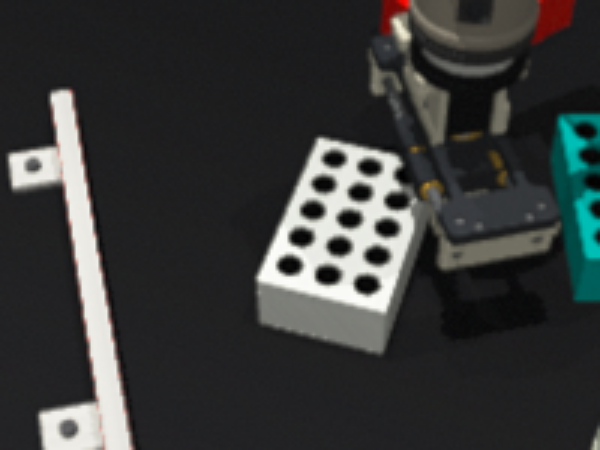

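{"api": "play_rows", "payload": {"commands": [{"offset": [-0.008,-0.006,0],"twist": 0},{"offset": [-0.0085,-0.005,0],"twist": 0},{"offset": [-0.009,-0.005,0],"twist": 0},{"offset": [-0.009,-0.004,0],"twist": 0},{"offset": [0,0,0],"twist": 0}]}}

```text
time: 5.9
tool_pos: [510.5, 68.4, 198.8]
tcp_rot: [-3.141, 0.0, 2.916]
contact_force: [-3.2, -0.7, 0.4]
grip_width: 0.5
```

```bash
python3 -c "
from h import *
o,im=look('a5',view='scene'); bl(im,(-155,20),'scene')
cv2.imwrite('pics/a5c.png',cv2.resize(im[170:320,170:370],None,fx=3,fy=3))"
```

```text
t 5.9 fence xy [-214.2    8. ] z 198.8 yaw 167.08 F [-3.2 -0.7  0.4] grip 0.5
scene block fence xy [-149.7   25.7] size [ 88.8 136.7] long axis in fence frame 76.6
```

View pics/a5c.png

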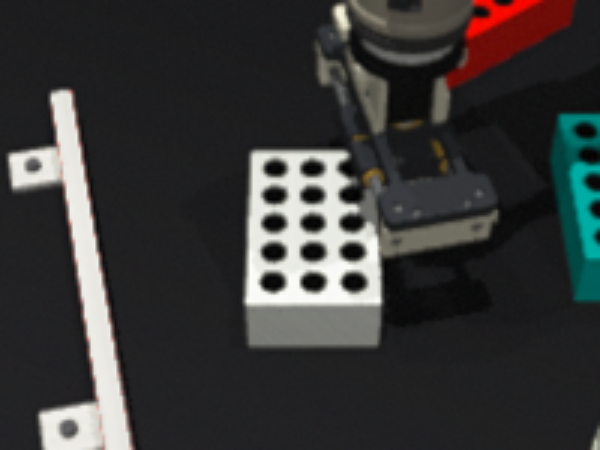

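76.6° now, 13° left. I'll back off, open the fingers, centre on the block, and square it with both fingers well short of the fence.

{"api": "play_rows", "payload": {"commands": [{"offset": [0.026,0.007,0],"twist": 0},{"offset": [0,0.007,0],"twist": 0},{"offset": [0,0,0],"twist": 0},{"offset": [0,0,0],"twist": 0},{"offset": [0,0,0],"twist": 0}], "jaw": 0}}

```text
time: 6.45
tool_pos: [488.7, 88.6, 198.1]
tcp_rot: [3.141, 0.002, 2.917]
contact_force: [0.3, -0.0, -0.5]
grip_width: 35.6
```

{"api": "play_rows", "payload": {"commands": [{"offset": [0,0,0],"twist": 0},{"offset": [0,0,0],"twist": 0},{"offset": [0,0,0],"twist": 0},{"offset": [0,0,0],"twist": 0},{"offset": [0,0,0],"twist": 0}]}}

```text
time: 6.95
tool_pos: [487.9, 88.8, 197.7]
tcp_rot: [3.142, -0.0, 2.917]
contact_force: [0.1, -0.7, -0.2]
grip_width: 76.2
```

```bash
python3 -c "
from h import *
o,im=look('a6',view='scene'); bl(im,(-150,20),'scene')"
```

```text
t 6.95 fence xy [-240.7   22.9] z 197.7 yaw 167.12 F [ 0.1 -0.7 -0.2] grip 76.2
scene block fence xy [-149.6   25.7] size [ 88.9 136.9] long axis in fence frame 76.9
```

{"api": "play_rows", "payload": {"commands": [{"offset": [-0.01,0,0],"twist": 0},{"offset": [-0.01,0,0],"twist": 0},{"offset": [-0.008,0,0],"twist": 0},{"offset": [-0.008,0,0],"twist": 0},{"offset": [-0.008,0,0],"twist": 0}]}}

```text
time: 7.5
tool_pos: [530.2, 78.4, 197.1]
tcp_rot: [-3.14, -0.005, 2.916]
contact_force: [-6.4, -2.2, 2.8]
grip_width: 91.7
```

{"api": "play_rows", "payload": {"commands": [{"offset": [-0.008,0,0],"twist": 0},{"offset": [-0.008,0,0],"twist": 0},{"offset": [-0.008,0,0],"twist": 0},{"offset": [-0.008,0,0],"twist": 0},{"offset": [0,0,0],"twist": 0}]}}

```text
time: 8.0
tool_pos: [562.3, 71.7, 197.1]
tcp_rot: [-3.141, -0.002, 2.917]
contact_force: [-1.8, 0.4, -0.4]
grip_width: 91.8
```

```bash
python3 -c "
from h import *
o,im=look('a7',view='scene'); bl(im,(-112,20),'scene')
cv2.imwrite('pics/a7c.png',cv2.resize(im[170:320,170:370],None,fx=3,fy=3))"
```

```text
t 8.0 fence xy [-164.4   22.7] z 197.1 yaw 167.12 F [-1.8  0.4 -0.4] grip 91.8
scene block fence xy [-102.2   34.6] size [ 74.1 139.7] long axis in fence frame 89.8
```

View pics/a7c.png

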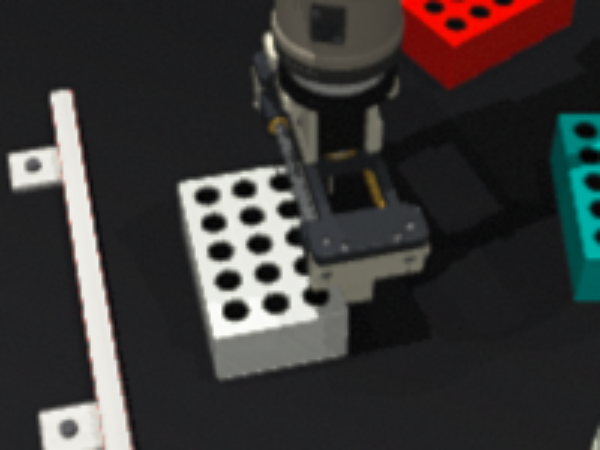

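Square to the fence (89.8°), front face ~65 mm short, y ≈ +34. Pushing home.

{"api": "play_rows", "payload": {"commands": [{"offset": [-0.01,0,0],"twist": 0},{"offset": [-0.01,0,0],"twist": 0},{"offset": [-0.01,0,0],"twist": 0},{"offset": [-0.01,0,0],"twist": 0},{"offset": [-0.006,0,0],"twist": 0}]}}

```text
time: 8.55
tool_pos: [606.6, 61.7, 197.1]
tcp_rot: [-3.141, -0.004, 2.917]
contact_force: [-8.6, 3.0, 3.8]
grip_width: 91.7
```

{"api": "play_rows", "payload": {"commands": [{"offset": [-0.004,0,0],"twist": 0},{"offset": [-0.004,0,0],"twist": 0},{"offset": [-0.003,0,0],"twist": 0},{"offset": [0,0,0],"twist": 0}]}}

```text
time: 8.95
tool_pos: [617.2, 59.3, 197.1]
tcp_rot: [-3.141, -0.003, 2.917]
contact_force: [-4.3, 1.4, -0.8]
grip_width: 91.7
```

```bash
python3 -c "
from h import *
o,im=look('a8',view='scene'); bl(im,(-50,30),'scene')
cv2.imwrite('pics/a8c.png',cv2.resize(im[170:350,150:350],None,fx=3,fy=3))"
```

```text
t 8.95 fence xy [-108.1   22.8] z 197.1 yaw 167.13 F [-4.3  1.4 -0.8] grip 91.7
scene block fence xy [-45.2  34.9] size [ 72.3 139.4] long axis in fence frame 89.7
```

View pics/a8c.png

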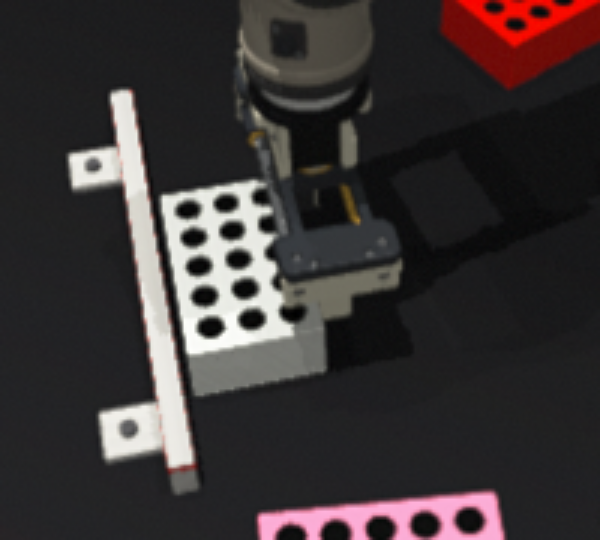

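{"api": "play_rows", "payload": {"commands": [{"offset": [-0.002,0,0],"twist": 0},{"offset": [-0.002,0,0],"twist": 0},{"offset": [-0.001,0,0],"twist": 0}]}}

```text
time: 9.3
tool_pos: [621.7, 58.3, 197.1]
tcp_rot: [-3.141, -0.004, 2.917]
contact_force: [-8.0, 1.3, 0.7]
grip_width: 91.8
```

{"api": "play_rows", "payload": {"commands": [{"offset": [-0.001,0,0],"twist": 0},{"offset": [-0.001,0,0],"twist": 0}]}}

```text
time: 9.5
tool_pos: [623.5, 58.0, 197.1]
tcp_rot: [-3.141, -0.004, 2.917]
contact_force: [-6.9, 1.7, 2.6]
grip_width: 91.9
```

{"api": "play_rows", "payload": {"commands": [{"offset": [-0.001,0,0],"twist": 0},{"offset": [0,0,0],"twist": 0}]}}

```text
time: 9.7
tool_pos: [624.5, 57.7, 197.1]
tcp_rot: [-3.141, -0.004, 2.917]
contact_force: [-7.0, 2.5, 0.4]
grip_width: 91.8
```

{"api": "play_rows", "payload": {"commands": [{"offset": [-0.001,0,0],"twist": 0},{"offset": [0,0,0],"twist": 0}]}}

```text
time: 9.9
tool_pos: [624.8, 57.7, 197.1]
tcp_rot: [-3.141, -0.006, 2.917]
contact_force: [-11.2, 0.7, 4.8]
grip_width: 92.0
```

{"api": "play_rows", "payload": {"commands": [{"offset": [-0.001,0,0],"twist": 0},{"offset": [0,0,0],"twist": 0}]}}

```text
time: 10.1
tool_pos: [625.2, 57.6, 197.1]
tcp_rot: [-3.141, -0.008, 2.918]
contact_force: [-15.1, 2.7, 7.1]
grip_width: 91.6
```

{"api": "play_rows", "payload": {"commands": [{"offset": [-0.001,0,0],"twist": 0},{"offset": [0,0,0],"twist": 0}]}}

```text
time: 10.3
tool_pos: [625.6, 57.5, 197.1]
tcp_rot: [-3.14, -0.011, 2.918]
contact_force: [-18.5, 2.0, 9.7]
grip_width: 91.8
```

```bash
python3 -c "
from h import *
o,im=look('a9',view='scene')
cv2.imwrite('pics/a9c.png',cv2.resize(im[190:330,160:320],None,fx=4,fy=4))"
```

```text
t 10.3 fence xy [-99.5  22.9] z 197.1 yaw 167.17 F [-18.5   2.    9.7] grip 91.8
```

View pics/a9c.png

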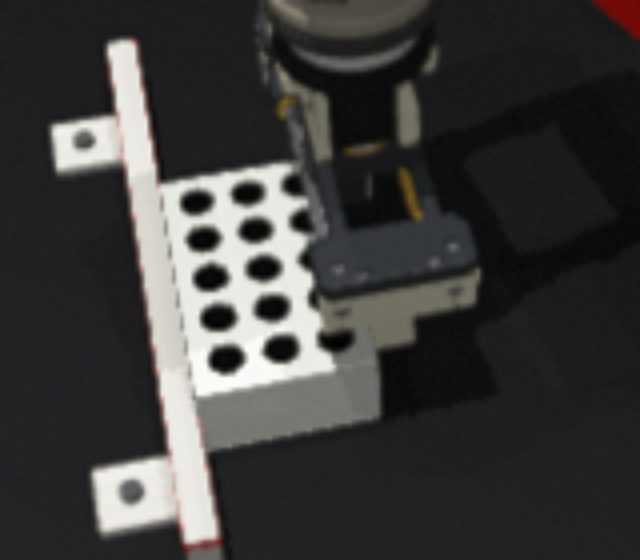

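Seated: the force rose to 18 N with the tool stopped at fence x = -99.5, as computed, and the picture shows no visible gap. Now back off straight and raise the hand clear.

{"api": "play_rows", "payload": {"commands": [{"offset": [0.004,0,0],"twist": 0},{"offset": [0.015,0,0],"twist": 0},{"offset": [0.03,0,0],"twist": 0},{"offset": [0,0,-0.045],"twist": 0},{"offset": [0,0,-0.045],"twist": 0}]}}

```text
time: 10.85
tool_pos: [580.0, 67.7, 287.7]
tcp_rot: [-3.141, -0.002, 2.917]
contact_force: [1.9, 0.1, 1.2]
grip_width: 91.9
```

{"api": "play_rows", "payload": {"commands": [{"offset": [0,0,-0.045],"twist": 0},{"offset": [0,0,-0.045],"twist": 0},{"offset": [0.04,0,-0.02],"twist": 0},{"offset": [0.045,0,0],"twist": 0},{"offset": [0.045,0,0],"twist": 0}]}}

```text
time: 11.35
tool_pos: [453.0, 96.7, 398.9]
tcp_rot: [3.14, 0.005, 2.916]
contact_force: [0.1, 1.0, -0.4]
grip_width: 91.7
```

{"api": "play_rows", "payload": {"commands": [{"offset": [0.02,0.045,0],"twist": 0},{"offset": [0,0.045,0],"twist": 0},{"offset": [0,0.045,0],"twist": 0},{"offset": [0,0.045,0],"twist": 0},{"offset": [0,0,0],"twist": 0}]}}

```text
time: 11.85
tool_pos: [475.2, 280.8, 397.8]
tcp_rot: [3.138, 0.003, 2.921]
contact_force: [0.6, -0.9, -0.2]
grip_width: 91.4
```

```bash
python3 -c "
from h import *
o,s=look('b1',view='scene'); o,im=look('b2')
cv2.imwrite('pics/b3.png',np.hstack([cv2.resize(im[60:260,150:350],None,fx=2,fy=2),cv2.resize(s[150:350,140:340],None,fx=2,fy=2)]))
# block top rear/end edges by contour (block+fence may merge)
bl(im,(-45,34)); bl(s,(-45,34),'scene')"
```

```text
t 11.85 fence xy [-295.8  207.2] z 397.8 yaw 167.35 F [ 0.6 -0.9 -0.2] grip 91.4
t 11.9 fence xy [-295.7  205.2] z 397.6 yaw 167.31 F [ 0.8  0.1 -0. ] grip 91.6
top block fence xy [-26.9  -0.5] size [125.2 329.8] long axis in fence frame 89.9
scene block fence xy [-20.1  16.5] size [141.2 332.4] long axis in fence frame 90.1
```

View pics/b3.png

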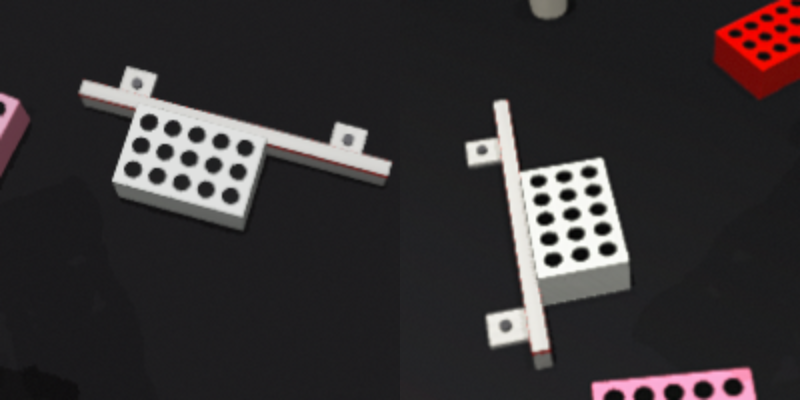

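The block sits against the fence within its length, and the white masks merge there. I'll measure its pose from the 15 well centroids instead.

```bash
python3 -c "
from h import *
for n,f in(('top','b2'),('scene','b1')):
    im=cv2.imread(f'pics/{f}.png'); m=1-white(im,130)
    cs,h=cv2.findContours(m,cv2.RETR_CCOMP,cv2.CHAIN_APPROX_NONE)
    P=[]
    for c in cs:
        a=cv2.contourArea(c)
        if 12<a<150:
            (x,y)=c[:,0].mean(0); w=tof(cast(n,[(x,y)],50)[0,:2])
            if -95<w[0]<-2 and -60<w[1]<130: P.append(w)
    P=np.array(P); vx,vy,x0,y0=cv2.fitLine(P.astype(np.float32),cv2.DIST_L2,0,.01,.01).ravel()
    print(n,len(P),P.mean(0).round(1),'angle off',round(90-np.degrees(np.arctan2(vy,vx))%180,2))
s=cv2.imread('pics/b1.png');t=cv2.imread('pics/b2.png');a=cv2.imread('pics/scene0.png');b=cv2.imread('pics/top0.png')
cv2.imwrite('pics/cmp.png',np.vstack([np.hstack([a[100:170,180:280],s[100:170,180:280],a[280:350,350:450],s[280:350,350:450]]),np.hstack([b[180:290,380:480],t[180:290,380:480],b[180:290,60:160],t[180:290,60:160]])]))
"
```

```text
top 15 [-44.3  33.3] angle off 0.02
scene 15 [-46.1  33.8] angle off -0.12
```

View pics/cmp.png

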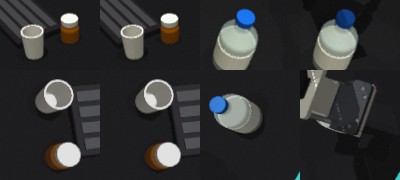

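Both views put the block flush and square. The bottle, jar and beaker have not moved.

```bash
python3 -c "
from plant import ticket; print(ticket.close_job())"
```

```text
the job is handed in; nothing more can be done
None
```

The block is flush against the fence, and the job was handed in at about 12 s of the 69 s allowed. No verdict is reported.

I pushed its far corner, then its near corner, with the closed fingers. With the fingers open I squared the block about 65 mm short of the fence and pushed it home. The force rose to about 18 N with the tool stopped where expected. Then I backed the hand off and raised it clear.

**Final measurement (15 well centres, in the fence_face frame):**

| View | x (mm) | y (mm) | Off parallel |
|---|---|---|---|
| Top | -44.3 | +33.3 | 0.02° |
| Scene | -46.1 | +33.8 | -0.12° |
| Needed | -51 to -40 | within ±102 | under 3.4° |

**Other checks:**
- **Bottle, jar and beaker:** by eye, unchanged between the before and after pictures. The hand hides the bottle in the last top view, so it was checked in the scene view only.
- **Hand:** clear of everything, with no contact force beyond sensor noise. It was left with the fingertips about 70 mm higher than the bottle.
- **Disagreements:** the two views differ by under 2 mm in x, within the calibration. The outline-based block measurement failed at the end because the block and fence merged in the mask, so I used the wells instead.

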